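Stop the jammed case feeder, square the case on its rail, reset

ROBOT

A 6-joint arm with a two-finger parallel gripper is mounted at the origin on a cart in front of the work surface, level with it; the furniture and walls round the work are solid. World frame = base frame: x ahead of the robot, y to its left, z up, the work surface at z = 0. Lengths are in m, angles in rad, forces in N, time in s.
With the tool pointing down it reaches from about 0.275 to 0.875 m from the base axis. Payload 12.5 kg.
Tool frame: the origin (TCP) lies midway between the tips of the shut fingers; the grasp point (between the pads) lies arm.grip_point_offset behind it (arm.grip_point_offset is the distance from the TCP to the grasp point, in m); y points along the fingers, x is the direction in which the jaws open and shut, and the axes are right-handed (so a half turn about y gives the same grasp; the last joint's range is limited). The gripper opens to 85 mm and grips with 20 to 120 N. Pads are 22 mm wide; open, the fingers measure 114 mm over their backs; the gripper's body (76 mm by 85 mm) begins 54 mm behind the grasp point. The pads swing forward as they close: fully open they stand 13 mm farther back than shut.
Start: joints at [1.144, 0.351, 1.652, -0, 1.139, -0.085], TCP at [0.184, 0.518, 0.231] pointing down, gripper open.
Joint ranges: [-2.75, 2.75], [-0.79, 2.1], [0.01, 2.65], [-1.57, 4.71], [0.07, 3.14], [-2.87, 2.87]. Speed limits (rad/s): [2.22, 2.22, 2.79, 3.14, 3.14, 3.14].

INTERFACE

Orientations are given as a unit quaternion [w, x, y, z].
In Python, from cell import arm, eyes, models gives the robot as it stands.
- The arm moves only by the tool apply_moves, never from a script. Its argument "increments" is a list of rows, each a list of 2 entries, a list of its own where there are three numbers: the shift along the tool's x, y, z in m, then the turn about the tool's y in rad. In form: [[[x, y, z], roll], ...]. A call has 1 to 12 rows; each row shifts and turns the commanded pose from where the row before left it, along the tool's axes as they then stand; what a row does not reach is not made up. A row lasts 1/8 s, in which the tool goes at most 62.5 mm and 10.7 degrees, less where a joint would pass 70% of its speed; a pose out of reach is approached as far as the arm can. A call with a gripper value outside its range is refused whole. "gripper" is the finger opening in m, from 0 to 0.0854, set as the call begins (left out, the last holds). The fingers move at their own pace and stop on an object; the grip force is fixed at half the most. Time passes only in rows, so rows that do not move let the fingers close. It gives the time, the measured TCP pose, the force and the opening at its end, in the units of the state.
- arm.sense(): the state, without advancing time (a new reading comes with each control period).
- eyes.get_image(name): name is "side" or "top" or "wrist"; returns a dict with "pixels" (420x560x3 uint8, blue, green, red), "depth" (420x560 float32, m along the optical axis (not along the pixel's ray), 0 where there is no reading), "intrinsics" (3x3 intrinsics, pixels), "camera_from_world" (4x4, takes a point from world to camera coordinates). Camera axes: x right, y down, z forward; pixel columns grow to the right and rows downward; lengths in m; the calibration is good to about 2 mm. The wrist camera is an equidistant fisheye: a pixel r from the principal point sees the ray r / f radians off the axis. A picture is of the moment at which its call begins.
- arm.sign_off(): hands the job in, once; it reports no verdict.
Trained networks look in a picture, given as the dict that the camera call returned (one of the last four; its "shot" number tells which), for a name from the list of things; names that differ only in an ending like _2 or _b are one class to them, and where a whole thing is asked for, a point or a joint stands for the part that bears it (a point fixed in the world has none). Each returns a list of dicts, best first, with "conf" (0 to 1); they miss things now and then, are a little off and sometimes report something else, mostly with a low value. They report only what shows in the picture. A call takes as long as a camera call.
- models.trace(picture, thing): "pixels" (420x560 bool, what is visible of it) and "at" ([column, row] in pixels, amid what is visible of it).
The state is a dict: "t": time; "joints": joint angles; "joint_vel": joint speeds; "effort": joint torques, N m; "position": TCP position; "eef_rot": TCP orientation; "wrist_force": force on the tool from outside, world axes, zero at the start; "moment": the same for the moment, N m; "grip_width": opening from 0.0 (shut) to 1.0 (fully open).
Only numpy, scipy, OpenCV 4.12 (cv2) and the standard library are available. Lean on these libraries where they do the work, as an engineer would, in place of code of your own. Each camera call takes 0.05 s, during which the arm holds its last target.

TASK

The case feeder has jammed and its steel instrument case lies askew. First push the red-tipped feed switch on the white control box from forward to its centre off position, never running it over into reverse; only then push the case back until it lies flush against the feeder's guide rail along its whole length, in the middle of the bed as before. Finally press the green reset button fully down and let go, and do not disturb anything else on the worktop.

Things in the scene. Friction and masses are not known exactly. Their poses are not given: they have to be found in the camera images.
- control_box: White control box, fixed, 110 (x) x 150 (y) x 42 mm high. Origin: centre of its underside; x points away from the operator, y to its left, z up. Feed switch on its left half (y = +36 mm), green reset button on its right half (y = -40 mm). On the top a green patch ahead of the switch (+x) marks forward, an orange patch (-x) reverse, black lines either side off.
- switch_pivot (a point): Pivot of the feed switch: level with the top of the control box (42 mm above the worktop), at x = 0, y = +36 mm of the box. Its axes are the box's. In the off position the lever stands straight up over this point.
- feed_switch (a joint): Feed switch: upright lever that swings along the control box's x axis. Angle in rad: +0.35 forward (leaning to the box's +x; starts there), 0 centre off (upright), -0.35 reverse. Let go, it snaps into the nearest of these three detents; change-over points at about +0.17 and -0.17. Takes up to about 3 N at the tip.
- switch_tip (a point): Middle of the red grip of the feed switch, 58 mm from the pivot. The grip is round, 19 mm in diameter, from 40 to 68 mm along the lever; below it is a steel shaft 9 mm in diameter. Free on all sides.
- reset_button (a joint): Travel of the reset button in m: 0 up, 0.006 fully down; springs back when released, about 5 N fully down.
- reset_button_top (a point): Centre of the top face of the green reset button (30 mm in diameter), on the control box. It is pressed straight down.
- feed_bed: Case feeder, fixed: a flat bed with dark belts, x from -120 to +95 mm, y from -115 to +115 mm, its top 30 mm above the worktop. Origin on the worktop; x points to the guide rail, away from the robot's side, y along the rail to the left, z up. The steel guide rail stands along the far edge, as long as the bed: inner face at x = 75 mm, 46 mm high above the bed.
- rail_mid (a point): Middle of the guide rail's inner face, at the top of the bed (30 mm above the worktop). Axes as the feed bed: x into the rail, y along it.
- case: Closed steel instrument case, loose on the bed (its lid does not open): 107 (x) x 203 (y) x 39 mm high, about 0.4 kg, friction about 0.6. Origin: centre of its underside; x points to its back, y along its length, z up. Its back edge (x = +51 mm) belongs against the rail; front wall at x = -48 mm, with a lip to x = -54 mm for |y| < 18 mm. Starts askew up to 0.25 rad, ends 20 to 95 mm off the rail.
- case_back_left (a point): Back edge of the case lid near its left end: x = +51, y = +100, z = 38 mm in the case's frame. Reaches the rail's face when the case lies flush.
- case_back_right (a point): The same near the right end: x = +51, y = -100, z = 38 mm in the case's frame.
- kidney_dish: Stainless kidney dish, 210 x 93 x 36 mm, a bystander; origin at the centre of its underside.
- pill_bottle: Upright brown-red bottle with a green cap, 45 mm in diameter, 72 mm high, a bystander; origin at the centre of its underside.
- syringe: Lying syringe, 167 mm long along its y, 23 mm high, a bystander; origin at its centre on the worktop.

How it is judged:
On the way, in this order (a step that is already met when the one before it is completed fails the run):
1. the feed switch is in its centre off position (value of joint feed_switch between -0.08 and 0.08 rad), for 0.3 s.
2. the case lies flush against the guide rail, the switch still off (all of step 1 and x of each of case_back_left, case_back_right in the frame of rail_mid above -0.003 m and angle between case's own z axis and vertical below 0.05 rad and z of case in the frame of feed_bed below 0.034 m and y of case in the frame of feed_bed between -0.05 and 0.05 m), for 0.2 s.
3. the reset button is pressed fully down, switch off and case flush (all of step 2 and value of joint reset_button above 0.0045 m), for 0.05 s.
At the end, for the whole second after the job is handed in: Feed switch at off (within 0.08 rad), both back ends of the case within 3 mm of the rail, the case flat on the bed, within 50 mm of its middle along the rail, and at rest, the reset button up again (all of step 2 and value of joint reset_button below 0.0015 m and linear speed of case below 0.01 m/s); the robot touches nothing.
It fails at once if the feed switch is run over into reverse (value of joint feed_switch below -0.2 rad).
It fails at once if the case is moved while the feed is still on (distance of case from where it was at the start of the episode above 0.01 m and value of joint feed_switch above 0.2 rad).
It fails at once if a bystander is disturbed (distance of any of kidney_dish, pill_bottle, syringe from where it was at the start of the episode above 0.03 m or angle between any of kidney_dish, pill_bottle's own z axis and vertical above 0.5 rad).
It also fails if it takes over 56 s, if anything falls off the work surface, if the arm or the gripper's body presses on something with over 40 N, if the wrist force passes 120 N, or if a joint passes its speed limit or range.

## Working session

There is one attempt and no reset: what is moved stays moved. The work goes in short steps, Python scripts to look and compute and a tool call to move; the robot and the scene stay as the last step left them, time stands still between calls to the robot, and variables do not carry over. Pictures are saved under pics/ and viewed, and the job is handed in when it is done.

Besides the shell and the picture viewer there is one more tool, called after "Call:" by a JSON object that holds its "op" and its "data". apply_moves: Moves the arm, as the interface text tells. Its arguments: {"type":"object","properties":{"increments":{"type":"array","items":{"type":"array"}},"gripper":{"type":"number"}},"required":["increments"]}

```bash
ls; mkdir -p pics; python3 - <<'E'
from cell import arm, eyes, models
import cv2, pickle
s=arm.sense(); print({k:s[k] for k in s}); print(arm.grip_point_offset)
for n in ['top','side']:
    p=eyes.get_image(n); cv2.imwrite(f'pics/{n}0.png',p['pixels']); pickle.dump(p,open(f'{n}0.pkl','wb'))
    print(n,p['intrinsics'],p['camera_from_world'])
    for t in ['control_box','switch_tip','reset_button_top','case','feed_bed','kidney_dish','pill_bottle','syringe']:
        r=models.trace(p,t); print(t,[(round(q['conf'],2),q['at'],int(q['pixels'].sum())) for q in r][:3])
        if r: pickle.dump(r[0]['pixels'],open(f'{n}0_{t}.pkl','wb'))
print(arm.sense()['t'])
E
```

```text
pics
{'t': 0.0, 'joints': array([ 1.14441265e+00,  3.51245574e-01,  1.65242072e+00, -1.45911193e-05,
        1.13909701e+00, -8.45925219e-02]), 'joint_vel': array([ 0.0010023 ,  0.00071592, -0.00054865,  0.00102113,  0.00028501,
       -0.00070497]), 'effort': array([ 3.48230446e-03, -5.06093109e+01, -2.91404289e+01,  1.31552471e-05,
        4.52737280e-03,  4.73980833e-05]), 'position': array([0.18418521, 0.517894  , 0.23075459]), 'eef_rot': array([-0.57753431,  0.5779608 ,  0.40733089, -0.4080404 ]), 'wrist_force': array([-1.15115055, -0.44491801,  0.3099754 ]), 'moment': array([-0.0367215 , -0.01843951,  0.01398215]), 'grip_width': 1.0016246725546416}
0.0187
top [[398.25758911   0.         278.78856326]
 [  0.         398.25758911 213.40101379]
 [  0.           0.           1.        ]] [[ 0.01650592 -0.99970918 -0.0175815  -0.03612431]
 [-0.98242258 -0.01294551 -0.18622108  0.54486636]
 [ 0.18593932  0.02034622 -0.98235055  1.51798476]
 [ 0.          0.          0.          1.        ]]
control_box [(0.84, [358.3, 221.8], 1076)]
switch_tip []
reset_button_top [(0.52, [368.7, 220.9], 42)]
case [(0.75, [181.3, 217.7], 1427)]
feed_bed [(0.96, [176.8, 205.7], 2021), (0.37, [368.2, 222.0], 37)]
kidney_dish [(0.77, [262.8, 246.7], 1079)]
pill_bottle []
syringe [(0.63, [405.6, 251.6], 140)]
side [[452.35416431   0.         280.6616512 ]
 [  0.         452.35416431 206.02433907]
 [  0.           0.           1.        ]] [[ 0.95624526 -0.29231268  0.01217778 -0.51563799]
 [-0.1590297  -0.55427177 -0.81700206  0.15832014]
 [ 0.24556986  0.77931772 -0.57650615  1.3961859 ]
 [ 0.          0.          0.          1.        ]]
control_box [(0.69, [311.2, 297.2], 2088)]
switch_tip []
reset_button_top []
case [(0.66, [251.4, 165.7], 982), (0.18, [313.9, 298.5], 79)]
feed_bed [(0.87, [262.6, 160.1], 940)]
kidney_dish [(0.81, [243.1, 224.2], 972)]
pill_bottle [(0.77, [349.6, 266.7], 384)]
syringe [(0.67, [302.6, 373.2], 515)]
0.9
```

View pics/top0.png

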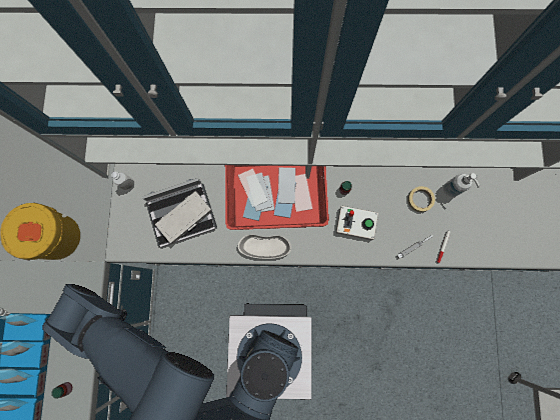

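View pics/side0.png

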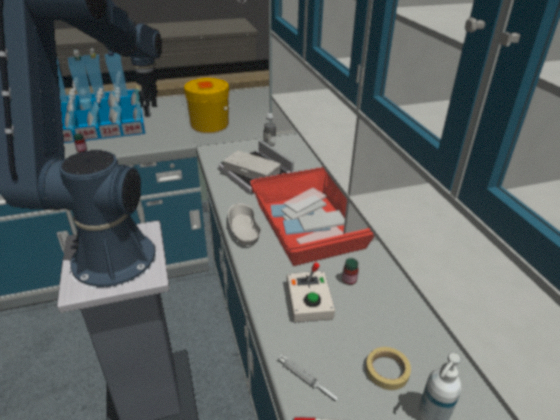

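```bash
python3 - <<'E'
import cv2,pickle
p=pickle.load(open('top0.pkl','rb'))['pixels']
a=cv2.resize(p[150:290,110:310],None,fx=4,fy=4,interpolation=cv2.INTER_CUBIC);cv2.imwrite('pics/topL.png',a)
a=cv2.resize(p[170:280,300:440],None,fx=5,fy=5,interpolation=cv2.INTER_CUBIC);cv2.imwrite('pics/topR.png',a)
E
```

```text
(no output)
```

View pics/topL.png

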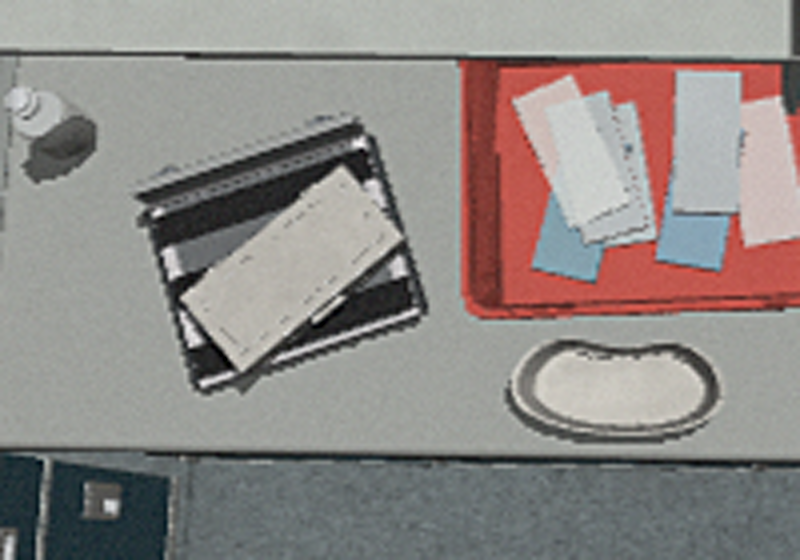

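View pics/topR.png

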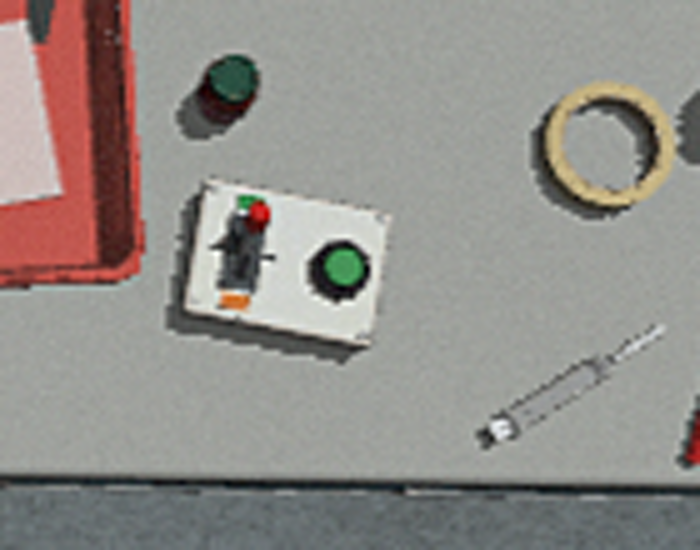

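```bash
cat > h.py <<'E'
import numpy as np, cv2, pickle
def cloud(p):
    K=p['intrinsics'];T=np.linalg.inv(p['camera_from_world']);d=p['depth']
    v,u=np.mgrid[0:420,0:560]
    X=np.stack([(u-K[0,2])/K[0,0]*d,(v-K[1,2])/K[1,1]*d,d],-1)
    return X@T[:3,:3].T+T[:3,3]
def proj(p,X):
    X=np.atleast_2d(X);c=X@p['camera_from_world'][:3,:3].T+p['camera_from_world'][:3,3]
    u=c@p['intrinsics'].T;return u[:,:2]/u[:,2:]
def ray(p,uv,z):
    K=p['intrinsics'];T=np.linalg.inv(p['camera_from_world'])
    d=T[:3,:3]@np.linalg.solve(K,[uv[0],uv[1],1]);o=T[:3,3]
    return o+d*(z-o[2])/d[2]
E
python3 - <<'E'
from h import *
for n in ['top','side']:
    p=pickle.load(open(n+'0.pkl','rb'));C=cloud(p)
    for t in ['control_box','case','feed_bed','kidney_dish','pill_bottle','syringe','reset_button_top']:
        try:m=pickle.load(open(f'{n}0_{t}.pkl','rb'))
        except: continue
        m=m&(p['depth']>0);P=C[m]
        print(n,t,'zpct',np.percentile(P[:,2],[5,25,50,75,95]).round(3),'mean',P.mean(0).round(3), cv2.minAreaRect(P[:,:2].astype(np.float32)))
        if t in('case','control_box'):
            z0={'case':.069,'control_box':.042}[t]
            q=P[abs(P[:,2]-z0)<.006]
            r=cv2.minAreaRect(q[:,:2].astype(np.float32));print('  top',len(q),r,cv2.boxPoints(r).round(3).tolist(),np.median(q[:,2]))
p=pickle.load(open('top0.pkl','rb'))
print('btn',ray(p,(300+345/5,170+267/5),.05),'tip',ray(p,(300+259/5,170+213/5),.042+.058))
E
```

```text
top control_box zpct [0.035 0.04  0.043 0.046 0.064] mean [ 0.513 -0.333  0.045] ((0.5162033438682556, -0.33531612157821655), (0.15072396397590637, 0.10983709245920181), 79.60137176513672)
  top 805 ((0.5162305235862732, -0.3353210985660553), (0.15072396397590637, 0.10978186875581741), 79.60137176513672) [[0.4490000009536743, -0.4000000059604645], [0.5569999814033508, -0.4189999997615814], [0.5839999914169312, -0.2709999978542328], [0.47600001096725464, -0.25099998712539673]] 0.04227858634607373
top case zpct [0.045 0.066 0.069 0.072 0.075] mean [0.523 0.345 0.067] ((0.5269535183906555, 0.35202157497406006), (0.1214631125330925, 0.21233880519866943), 45.695011138916016)
  top 1185 ((0.5230689644813538, 0.3465995490550995), (0.10751457512378693, 0.20336098968982697), 42.021568298339844) [[0.41499999165534973, 0.38600000739097595], [0.5509999990463257, 0.23499999940395355], [0.6309999823570251, 0.3070000112056732], [0.4950000047683716, 0.4580000042915344]] 0.06955342808557607
top feed_bed zpct [0.018 0.027 0.031 0.035 0.076] mean [0.566 0.378 0.035] ((0.5570024251937866, 0.378686130046
[... 1757 characters left out ...]
554, 0.447754830121994), 12.965816497802734)
side kidney_dish zpct [-0.003 -0.001  0.003  0.019  0.034] mean [0.42  0.042 0.01 ] ((0.41516783833503723, 0.023924417793750763), (0.21374455094337463, 0.08955680578947067), 88.43852996826172)
side pill_bottle zpct [0.004 0.023 0.046 0.067 0.072] mean [ 0.652 -0.305  0.042] ((0.6683551073074341, -0.273724764585495), (0.09792735427618027, 0.047270793467760086), 66.83660888671875)
side syringe zpct [-0.001  0.011  0.014  0.018  0.02 ] mean [ 0.424 -0.566  0.014] ((0.4316994249820709, -0.5711731314659119), (0.03320854529738426, 0.1647063046693802), 29.869544982910156)
btn [ 0.51039432 -0.38115082  0.05      ] tip [ 0.54280102 -0.30664995  0.1       ]
```

```bash
python3 - <<'E'
from h import *
from scipy.optimize import minimize
for n in ['top','side']:
    p=pickle.load(open(n+'0.pkl','rb'));C=cloud(p)
    m=pickle.load(open(f'{n}0_feed_bed.pkl','rb'))|pickle.load(open(f'{n}0_case.pkl','rb'))
    P=C[m&(p['depth']>0)]
    q=P[(abs(P[:,2]-.03)<.006)]
    r=cv2.minAreaRect(q[:,:2].astype(np.float32));print(n,len(q),r,cv2.boxPoints(r).round(3).tolist())
    q=P[(P[:,2]>.068)&(P[:,2]<.082)&(P[:,0]>.575)]
    print('rail?',len(q))
p=pickle.load(open('top0.pkl','rb'))
# corners measured in crop (4x, offset 110,150)
f=lambda u,v,z:ray(p,(110+(u+.5)/4-.5,150+(v+.5)/4-.5),z).round(4)
print('rail top ends',f(137,193,.076),f(357,120,.076),f(143,212,.076),f(372,137,.076))
print('front corners',f(198,390,.03),f(427,310,.03))
print('case',[f(*c,.069) for c in [(180,297),(347,165),(403,240),(240,375)]])
a=cv2.resize(p['pixels'][170:255,138:222],None,fx=7,fy=7,interpolation=cv2.INTER_CUBIC);cv2.imwrite('pics/topB.png',a)
E
```

```text
top 1321 ((0.5466098189353943, 0.3701813817024231), (0.21186456084251404, 0.24426516890525818), 20.00358009338379) [[0.4050000011920929, 0.4490000009536743], [0.48899999260902405, 0.21899999678134918], [0.6880000233650208, 0.2919999957084656], [0.6039999723434448, 0.5210000276565552]]
rail? 310
side 424 ((0.5402973890304565, 0.3641587495803833), (0.2118818461894989, 0.23397871851921082), 22.002277374267578) [[0.39800000190734863, 0.43299999833106995], [0.4860000014305115, 0.2160000056028366], [0.6819999814033508, 0.29499998688697815], [0.5950000286102295, 0.5120000243186951]]
rail? 126
rail top ends [0.5957 0.5024 0.076 ] [0.6723 0.2896 0.076 ] [0.5767 0.495  0.076 ] [0.6551 0.2738 0.076 ]
front corners [0.4075 0.4429 0.03  ] [0.4905 0.2198 0.03  ]
case [array([0.494 , 0.4546, 0.069 ]), array([0.6282, 0.2986, 0.069 ]), array([0.5534, 0.2395, 0.069 ]), array([0.4187, 0.3907, 0.069 ])]
```

View pics/topB.png

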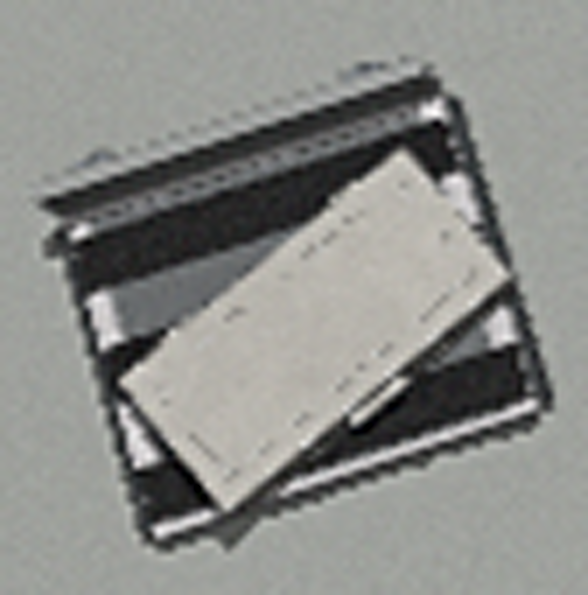

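```bash
cat >> h.py <<'E'
from scipy.spatial.transform import Rotation as Ro
def R_of(s):
    q=s['eef_rot'];return Ro.from_quat([q[1],q[2],q[3],q[0]]).as_matrix()
def plan(s,target,jaw_deg=None):
    R=R_of(s);roll=0
    if jaw_deg is not None:
        best=None
        for k in (0,180,-180):
            a=np.deg2rad(jaw_deg+k)
            d=np.array([np.cos(a),np.sin(a),0]);l=R.T@d
            r=np.arctan2(-l[2],l[0])  # rot about y by r: x->(cos r,0,-sin r)
            if best is None or abs(r)<abs(best):best=r
        roll=best
    R2=R@Ro.from_rotvec([0,roll,0]).as_matrix()
    print('tool axes now\n',R.round(3),'\npos',s['position'].round(4),'roll',round(roll,3),'shift after roll (tool)',(R2.T@(np.array(target)-s['position'])).round(4), 'R2',R2.round(3).tolist())
E
python3 - <<'E'
from h import *
from cell import arm
plan(arm.sense(),[.5225,-.302,.2],-10.4)
E
```

```text
tool axes now
 [[ 0.335 -0.    -0.942]
 [ 0.942  0.     0.335]
 [ 0.    -1.     0.   ]] 
pos [0.1843 0.5182 0.2313] roll 1.41 shift after roll (tool) [ 0.4807  0.0313 -0.7457] R2 [[0.984, -0.0, 0.181], [-0.181, 0.0, 0.984], [-0.0, -1.0, 0.0]]
```

Call:
{"op": "apply_moves", "data": {"increments": [[[0,0,0],0.176],[[0,0,0],0.176],[[0,0,0],0.176],[[0,0,0],0.176],[[0,0,0],0.176],[[0,0,0],0.176],[[0,0,0],0.176],[[0,0,0],0.178],[[0,0,0],0]]}}

```text
t: 2.02
position: [0.1843, 0.5182, 0.2313]
eef_rot: [-0.704, 0.704, -0.063, 0.063]
wrist_force: [-0.3, 0.1, -0.9]
grip_width: 0.997
```

Call:
{"op": "apply_moves", "data": {"increments": [[[0.025,0,-0.045],0],[[0.029,0,-0.045],0],[[0.029,0,-0.045],0],[[0.029,0,-0.045],0],[[0.029,0,-0.045],0],[[0.029,0,-0.045],0],[[0.029,0,-0.045],0],[[0.029,0,-0.045],0],[[0.029,0,-0.045],0],[[0.029,0,-0.045],0],[[0.029,0,-0.045],0],[[0.029,0,-0.045],0]]}}

```text
t: 3.52
position: [0.426, -0.0768, 0.2315]
eef_rot: [-0.704, 0.704, -0.062, 0.063]
wrist_force: [0.5, 1.0, -0.4]
grip_width: 0.997
```

```bash
python3 - <<'E'
from h import *
from cell import arm
plan(arm.sense(),[.5225,-.302,.2],-10.4)
E
```

```text
tool axes now
 [[ 0.984  0.001  0.175]
 [-0.175 -0.     0.984]
 [ 0.001 -1.    -0.   ]] 
pos [ 0.426  -0.0768  0.2315] roll 0.005 shift after roll (tool) [ 0.1356  0.0316 -0.204 ] R2 [[0.984, 0.001, 0.181], [-0.181, -0.0, 0.984], [0.001, -1.0, -0.0]]
```

Call:
{"op": "apply_moves", "data": {"increments": [[[0.026,0.006,-0.04],0.005],[[0.027,0.005,-0.041],0],[[0.027,0.005,-0.041],0],[[0.027,0.005,-0.041],0],[[0.027,0.005,-0.041],0],[[0,0,0],0],[[0,0,0],0]]}}

```text
t: 4.4
position: [0.5194, -0.2997, 0.2051]
eef_rot: [0.704, -0.704, 0.065, -0.065]
wrist_force: [0.1, 0.2, -0.4]
grip_width: 1.002
```

```bash
cat >> h.py <<'E'
def wray(p,uv,z):
    K=p['intrinsics'];T=np.linalg.inv(p['camera_from_world'])
    x=(uv[0]-K[0,2])/K[0,0];y=(uv[1]-K[1,2])/K[1,1];r=np.hypot(x,y)
    d=np.array([x/r*np.sin(r),y/r*np.sin(r),np.cos(r)]);d=T[:3,:3]@d;o=T[:3,3]
    return o+d*(z-o[2])/d[2]
def wproj(p,X):
    X=np.atleast_2d(X);c=X@p['camera_from_world'][:3,:3].T+p['camera_from_world'][:3,3]
    n=np.hypot(c[:,0],c[:,1]);th=np.arctan2(n,c[:,2]);K=p['intrinsics']
    return np.stack([K[0,2]+K[0,0]*th*c[:,0]/n,K[1,2]+K[1,1]*th*c[:,1]/n],1)
E
python3 - <<'E'
from h import *
from cell import arm,eyes,models
s=arm.sense();print(s['position'])
p=eyes.get_image('wrist');pickle.dump(p,open('w1.pkl','wb'));cv2.imwrite('pics/w1.png',p['pixels']);print(p['intrinsics'],p['camera_from_world'])
for t in ['control_box','switch_tip','reset_button_top']:
    r=models.trace(p,t); print(t,[(round(q['conf'],2),q['at'],int(q['pixels'].sum())) for q in r][:3])
print(wproj(p,[[.5225,-.3016,.042],[.542,-.305,.0965],[.509,-.376,.06]]))
E
```

```text
[ 0.51938146 -0.2996921   0.20505424]
[[325.1922621    0.         280.92837271]
 [  0.         325.1922621  209.25166735]
 [  0.           0.           1.        ]] [[ 9.83248038e-01 -1.82271723e-01 -5.61487360e-04 -5.66665253e-01]
 [-1.75219287e-01 -9.46043998e-01  2.72578346e-01 -2.19742442e-01]
 [-5.02145163e-02 -2.67913740e-01 -9.62133426e-01  2.98545754e-01]
 [ 0.00000000e+00  0.00000000e+00  0.00000000e+00  1.00000000e+00]]
control_box [(0.56, [286.2, 217.0], 15228)]
switch_tip [(0.77, [307.1, 207.7], 714)]
reset_button_top [(0.89, [285.3, 269.5], 642)]
[[283.03938494 194.16340261]
 [308.10273185 209.42116089]
 [283.27312736 273.38206562]]
```

View pics/w1.png

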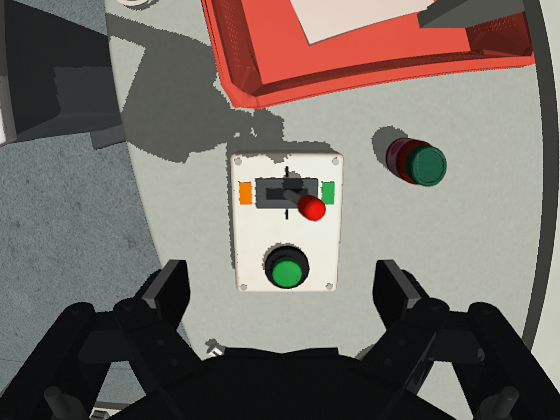

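```bash
python3 - <<'E'
from h import *
p=pickle.load(open('w1.pkl','rb'))
c=np.array([wray(p,u,.042)[:2] for u in [(232.5,153),(343,152.5),(337,291.5),(236.5,291.5)]])
print(c.round(4),c.mean(0), np.linalg.norm(c-np.roll(c,-1,0),axis=1))
l=np.array([wray(p,u,.042)[:2] for u in [(287,170),(287,216)]]);print('off marks',l)
print('btn',wray(p,(287,271),.064),'tip',wray(p,(311,208),.0965))
E
```

```text
[[ 0.4828 -0.2534]
 [ 0.5858 -0.2718]
 [ 0.5607 -0.4184]
 [ 0.4536 -0.3982]] [ 0.52075656 -0.33547902] [0.10461729 0.14880525 0.1089627  0.14771823]
off marks [[ 0.53044186 -0.27914464]
 [ 0.52235092 -0.32391217]]
btn [ 0.51335701 -0.3720804   0.064     ] tip [ 0.54448356 -0.30425597  0.0965    ]
```

Call:
{"op": "apply_moves", "data": {"increments": [[[0.006,0,-0.001],0],[[0,0.04,0],0],[[0,0.04,0],0],[[0,0.03,0],0],[[0,0.016,0],0],[[0,0,0],0]]}}

```text
t: 5.35
position: [0.5254, -0.302, 0.0789]
eef_rot: [0.704, -0.704, 0.066, -0.065]
wrist_force: [0.3, -0.7, 0.2]
grip_width: 1.002
```

```bash
python3 - <<'E'
from h import *
from cell import arm,eyes,models
s=arm.sense();print(s['position'],s['wrist_force'])
p=eyes.get_image('wrist');cv2.imwrite('pics/w2.png',p['pixels'])
E
```

```text
[ 0.52536355 -0.3019876   0.07885044] [ 0.31976566 -0.74714903  0.18665787]
```

View pics/w2.png

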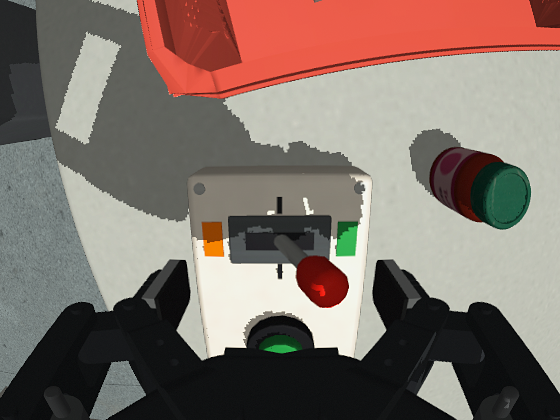

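Call:
{"op": "apply_moves", "data": {"increments": [[[0,0,0],0],[[0,0,0],0],[[0,0,0],0],[[0,0,0],0],[[0,0,0],0]], "gripper": 0.045}}

```text
t: 6.02
position: [0.5255, -0.3023, 0.0795]
eef_rot: [-0.704, 0.704, -0.066, 0.066]
wrist_force: [2.3, -0.5, 2.2]
grip_width: 0.526
```

Call:
{"op": "apply_moves", "data": {"increments": [[[0,0,0],0],[[0,0,0],0],[[0,0,0],0],[[0,0,0],0]], "gripper": 0.024}}

```text
t: 6.52
position: [0.525, -0.302, 0.079]
eef_rot: [0.704, -0.704, 0.066, -0.065]
wrist_force: [-0.4, -0.0, -0.1]
grip_width: 0.282
```

```bash
python3 - <<'E'
from h import *
from cell import arm,eyes,models
s=arm.sense();print(s['position'],s['wrist_force'])
p=eyes.get_image('wrist');cv2.imwrite('pics/w3.png',p['pixels'])
E
```

```text
[ 0.52503377 -0.30204557  0.0790121 ] [-0.44789105 -0.01175038 -0.14915337]
```

View pics/w3.png

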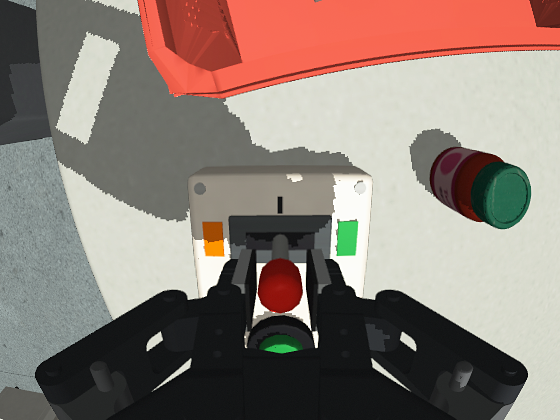

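Lever is upright (grip at (280,287), in line with the off marks at column 280). Open and rise.

Call:
{"op": "apply_moves", "data": {"increments": [[[0,0,0],0],[[0,0,0],0],[[0,0,0],0],[[0,-0.03,0],0],[[0,-0.04,0],0],[[0,-0.04,0],0],[[0,-0.03,0],0],[[0,0,0],0]], "gripper": 0.085}}

```text
t: 7.58
position: [0.5262, -0.3027, 0.2217]
eef_rot: [-0.703, 0.705, -0.064, 0.067]
wrist_force: [-0.3, -0.8, -1.0]
grip_width: 0.995
```

```bash
python3 - <<'E'
from h import *
from cell import arm,eyes,models
s=arm.sense();plan(s,[.405,.25,.22],110.2)
p=eyes.get_image('wrist');cv2.imwrite('pics/w4.png',p['pixels']);pickle.dump(p,open('w4.pkl','wb'))
print(wproj(p,[[.525,-.3015,.1]]))
E
```

```text
tool axes now
 [[ 0.983  0.004  0.185]
 [-0.185 -0.002  0.983]
 [ 0.004 -1.    -0.002]] 
pos [ 0.5262 -0.3027  0.2217] roll 1.032 shift after roll (tool) [-5.606e-01 -1.000e-04  7.710e-02] R2 [[0.345, 0.004, 0.938], [-0.938, -0.002, 0.345], [0.004, -1.0, 0.003]]
[[276.91833038 202.45556645]]
```

View pics/w4.png

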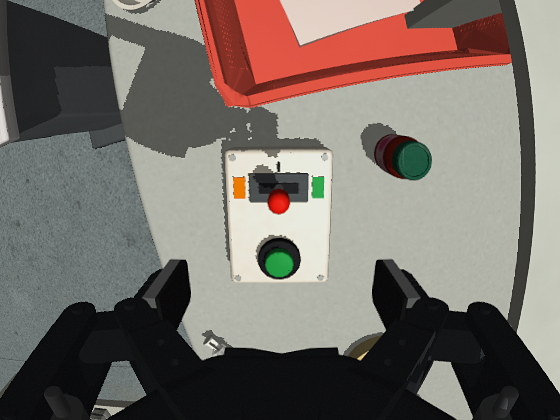

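Call:
{"op": "apply_moves", "data": {"increments": [[[0,0,0],0.172],[[0,0,0],0.172],[[0,0,0],0.172],[[0,0,0],0.172],[[0,0,0],0.172],[[0,0,0],0.172],[[0,0,0],0]]}}

```text
t: 8.5
position: [0.525, -0.3019, 0.218]
eef_rot: [-0.58, 0.58, -0.405, 0.403]
wrist_force: [-0.9, 0.3, 0.3]
grip_width: 0.994
```

Call:
{"op": "apply_moves", "data": {"increments": [[[-0.05,0,0.007],0],[[-0.052,0,0.0075],0],[[-0.052,0,0.0075],0],[[-0.052,0,0.0075],0],[[-0.052,0,0.0075],0],[[-0.052,0,0.0075],0],[[-0.052,0,0.0075],0],[[-0.052,0,0.0075],0],[[-0.052,0,0.0075],0],[[-0.052,0,0.0075],0],[[-0.052,0,0.0075],0],[[-0.052,0,0.0075],0]]}}

```text
t: 10.0
position: [0.3937, 0.314, 0.2188]
eef_rot: [-0.581, 0.581, -0.403, 0.403]
wrist_force: [0.7, -0.3, -0.2]
grip_width: 0.992
```

Call:
{"op": "apply_moves", "data": {"increments": [[[0,0,0],0],[[0,0,0],0]]}}

```text
t: 10.25
position: [0.3942, 0.312, 0.2187]
eef_rot: [-0.58, 0.581, -0.404, 0.404]
wrist_force: [0.5, -0.4, -0.0]
grip_width: 0.992
```

```bash
python3 - <<'E'
from h import *
from cell import arm,eyes,models
s=arm.sense();plan(s,[.396,.312,.027],110.2);print(s['joints'])
p=eyes.get_image('wrist');cv2.imwrite('pics/w5.png',p['pixels']);pickle.dump(p,open('w5.pkl','wb'))
t=eyes.get_image('top');cv2.imwrite('pics/t5.png',t['pixels']);pickle.dump(t,open('t5.pkl','wb'))
print(np.linalg.inv(p['camera_from_world'])[:3,3])
E
```

```text
tool axes now
 [[ 0.348 -0.001  0.937]
 [-0.937 -0.001  0.348]
 [ 0.    -1.    -0.001]] 
pos [0.3942 0.312  0.2187] roll 0.003 shift after roll (tool) [0.0005 0.1917 0.0019] R2 [[0.345, -0.001, 0.938], [-0.938, -0.001, 0.345], [0.0, -1.0, -0.001]]
[ 5.77023555e-01  2.80106812e-01  1.78461289e+00 -2.47572838e-04
  1.07804364e+00  1.79202634e+00]
[0.4609085  0.3366592  0.36037613]
```

View pics/w5.png

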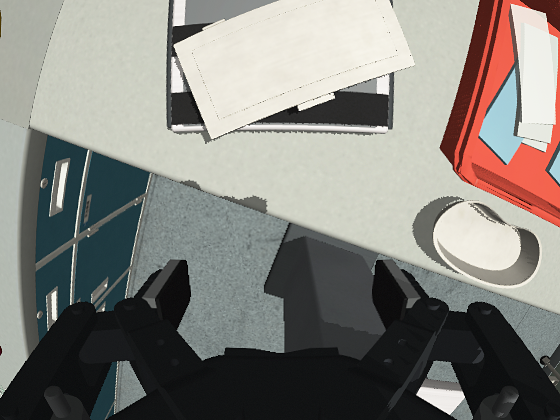

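```bash
python3 - <<'E'
from h import *
p=pickle.load(open('w5.pkl','rb'))
a=np.array([wray(p,u,.03)[:2] for u in [(171,128),(389,128)]])
print(a,np.linalg.norm(a[0]-a[1]),np.degrees(np.arctan2(a[1,0]-a[0,0],a[0,1]-a[1,1])))
print('edge',[wray(p,u,0) for u in [(150,172),(290,222)]])
m=a.mean(0);th=np.arctan2(a[1,0]-a[0,0],a[0,1]-a[1,1]);o=m+.12*np.array([np.cos(th),np.sin(th)]);print('bed origin',o)
c=np.array([wray(p,u,.069)[:2] for u in [(211,139),(414,65),(174,44)]])
R=np.array([[np.cos(th),np.sin(th)],[-np.sin(th),np.cos(th)]])
print('case FL,FR,BL in bed',((c-o)@R.T).round(4),np.linalg.norm(c[0]-c[1]),np.linalg.norm(c[0]-c[2]))
E
```

```text
[[0.41523632 0.44220279]
 [0.49443869 0.22892586]] 0.22750838742759216 20.37294737866545
edge [array([0.35347928, 0.46211205, 0.        ]), array([0.35372918, 0.28555748, 0.        ])]
bed origin [0.56733108 0.37733986]
case FL,FR,BL in bed [[-0.131   0.0622]
 [-0.0575 -0.1247]
 [-0.0401  0.0967]] 0.20085748075894605 0.09727528784184931
```

Call:
{"op": "apply_moves", "data": {"increments": [[[0.008,0.04,0],0.003],[[0,0.04,0],0],[[0,0.04,0],0],[[0,0.04,0],0],[[0,0.032,0],0],[[0,0,0],0],[[0,0,0.02],0],[[0,0,0.012],0],[[0,0,0.006],0],[[0,0,0.006],0],[[0,0,0.006],0],[[0,0,0.006],0]]}}

```text
t: 11.85
position: [0.4496, 0.3241, 0.0272]
eef_rot: [-0.579, 0.58, -0.405, 0.405]
wrist_force: [-3.4, -0.9, -0.4]
grip_width: 0.995
```

```bash
python3 - <<'E'
from h import *
from cell import arm,eyes,models
p=eyes.get_image('wrist');cv2.imwrite('pics/w6.png',p['pixels']);pickle.dump(p,open('w6.pkl','wb'))
E
```

```text
(no output)
```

View pics/w6.png

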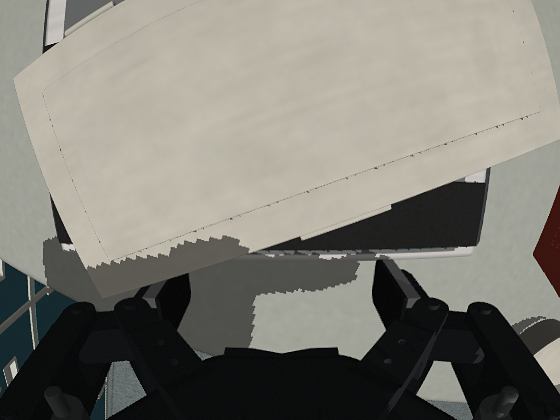

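Call:
{"op": "apply_moves", "data": {"increments": [[[0,0,0.006],0],[[0,0,0.006],0],[[0,0,0.006],0],[[0,0,0.006],0],[[0,0,0.006],0],[[0,0,0.006],0],[[0,0,0.006],0],[[0,0,0],0]]}}

```text
t: 12.9
position: [0.49, 0.3387, 0.0274]
eef_rot: [0.58, -0.579, 0.405, -0.406]
wrist_force: [-0.1, 0.6, -0.0]
grip_width: 0.994
```

```bash
python3 - <<'E'
from h import *
from cell import arm,eyes,models
p=eyes.get_image('wrist');cv2.imwrite('pics/w7.png',p['pixels']);pickle.dump(p,open('w7.pkl','wb'))
E
```

```text
(no output)
```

View pics/w7.png

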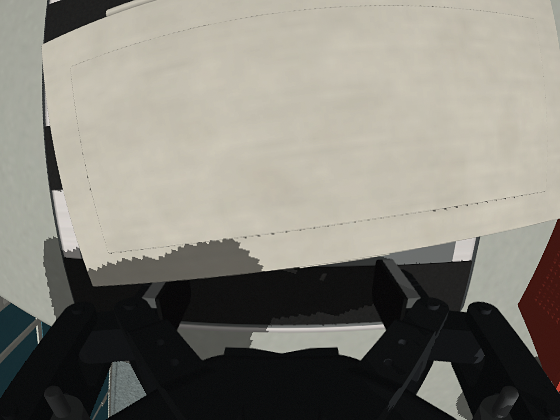

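Call:
{"op": "apply_moves", "data": {"increments": [[[0,0,0.006],0],[[0,0,0.006],0],[[0,0,0.005],0],[[0,0,0.005],0],[[0,0,0.005],0],[[0,0,0.005],0],[[0,0,0.004],0],[[0,0,0],0]]}}

```text
t: 13.95
position: [0.5237, 0.351, 0.0274]
eef_rot: [0.58, -0.579, 0.405, -0.406]
wrist_force: [0.0, -0.5, -0.2]
grip_width: 0.999
```

```bash
python3 - <<'E'
from h import *
from cell import arm,eyes,models
p=eyes.get_image('wrist');cv2.imwrite('pics/w8.png',p['pixels']);pickle.dump(p,open('w8.pkl','wb'))
E
```

```text
(no output)
```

View pics/w8.png

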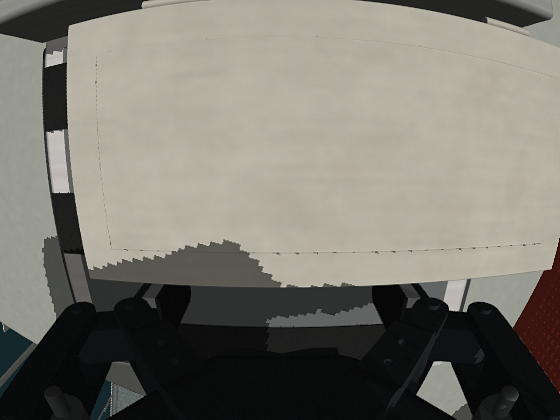

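```bash
python3 - <<'E'
from h import *
p=pickle.load(open('w8.pkl','rb'))
o=np.array([.566,.376]);th=np.radians(20.35)
R=np.array([[np.cos(th),np.sin(th)],[-np.sin(th),np.cos(th)]])
for n,u,z in [('FL',(88,288),.069),('FR',(553,270),.069),('BL',(68,27),.069),('bedL',(47,130),.03),('bedL',(63,235),.03),('bedR',(467,285),.03)]:
    print(n,(R@(wray(p,u,z)[:2]-o)).round(4))
E
```

```text
FL [-0.0387  0.0692]
FR [-0.0359 -0.1352]
BL [0.062  0.0665]
bedL [0.0258 0.1106]
bedL [-0.0309  0.1092]
bedR [-0.061  -0.1118]
```

Call:
{"op": "apply_moves", "data": {"increments": [[[-0.002,0,0.003],0],[[-0.002,0,0.003],0],[[-0.002,0,0.003],0],[[0,0,0],0]]}}

```text
t: 14.5
position: [0.5294, 0.3594, 0.0272]
eef_rot: [-0.579, 0.58, -0.405, 0.405]
wrist_force: [-2.2, -4.1, 2.0]
grip_width: 0.995
```

Call:
{"op": "apply_moves", "data": {"increments": [[[0,0,0.002],0],[[0,0,0.002],0],[[0,0,0],0]]}}

```text
t: 14.88
position: [0.5294, 0.3594, 0.0271]
eef_rot: [-0.576, 0.583, -0.407, 0.404]
wrist_force: [-25.2, -12.7, 19.5]
grip_width: 0.993
```

```bash
python3 - <<'E'
from h import *
from cell import arm,eyes,models
p=eyes.get_image('wrist');cv2.imwrite('pics/w9.png',p['pixels']);pickle.dump(p,open('w9.pkl','wb'))
print(arm.sense()['wrist_force'])
E
```

```text
[-25.02489803 -12.62679879  18.45965154]
```

View pics/w9.png

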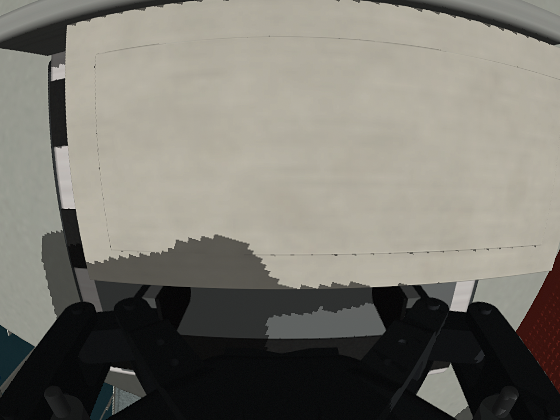

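Call:
{"op": "apply_moves", "data": {"increments": [[[0,0,-0.004],0],[[0,0,-0.006],0],[[0,0,-0.02],0],[[0,0,-0.03],0],[[0,-0.04,-0.02],0],[[0,-0.05,0],0],[[0,-0.05,0],0],[[0,-0.05,0],0],[[0,0,0],0],[[0,0,0],0]]}}

```text
t: 16.18
position: [0.4578, 0.3336, 0.2167]
eef_rot: [-0.579, 0.579, -0.405, 0.405]
wrist_force: [-0.1, -0.6, -0.4]
grip_width: 0.993
```

```bash
python3 - <<'E'
from h import *
from cell import arm,eyes,models
p=eyes.get_image('wrist');cv2.imwrite('pics/w10.png',p['pixels']);pickle.dump(p,open('w10.pkl','wb'))
t=eyes.get_image('top');pickle.dump(t,open('t10.pkl','wb'));cv2.imwrite('pics/t10.png',t['pixels'])
s=eyes.get_image('side');pickle.dump(s,open('s10.pkl','wb'));cv2.imwrite('pics/s10.png',cv2.resize(s['pixels'][130:330,190:390],None,fx=3,fy=3,interpolation=cv2.INTER_CUBIC))
C=cloud(s);r=models.trace(s,'case');print([q['conf'] for q in r])
st=arm.sense();print(st['wrist_force']);plan(st,[.511,-.375,.15],None)
E
```

```text
[0.69]
[-0.56242356  0.35178634  0.59219972]
tool axes now
 [[ 0.343 -0.002  0.939]
 [-0.939 -0.001  0.343]
 [ 0.    -1.    -0.002]] 
pos [0.4578 0.3334 0.2161] roll 0 shift after roll (tool) [ 0.6837  0.0667 -0.1927] R2 [[0.343, -0.002, 0.939], [-0.939, -0.001, 0.343], [0.0, -1.0, -0.002]]
```

View pics/w10.png

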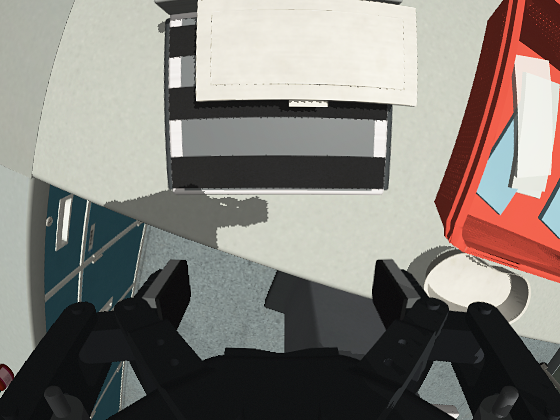

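View pics/s10.png

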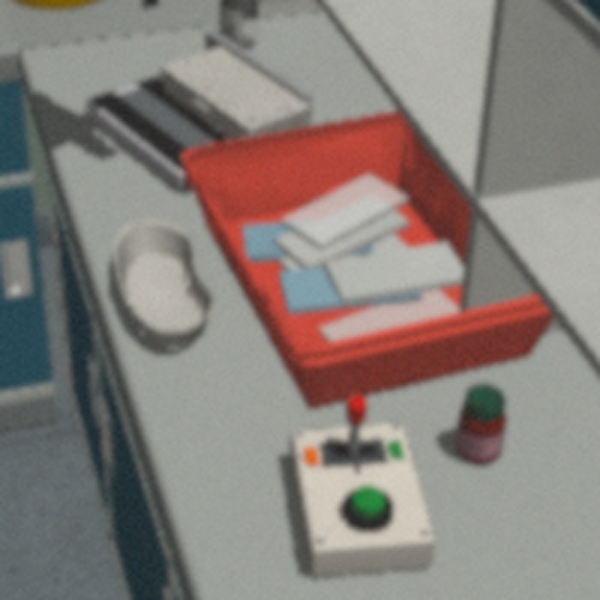

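Call:
{"op": "apply_moves", "data": {"increments": [[[0,0,0.04],0],[[0,0,0.04],0],[[0,0,0.03],0],[[0,0,0],0],[[0,0,0],0]]}}

```text
t: 17.0
position: [0.5608, 0.371, 0.2165]
eef_rot: [-0.579, 0.58, -0.406, 0.405]
wrist_force: [0.3, 0.2, 0.0]
grip_width: 0.992
```

```bash
python3 - <<'E'
from h import *
from cell import arm,eyes,models
p=eyes.get_image('wrist');cv2.imwrite('pics/w11.png',p['pixels']);pickle.dump(p,open('w11.pkl','wb'))
cv2.imwrite('pics/w11c.png',cv2.resize(p['pixels'][100:280,150:420],(800,533),interpolation=cv2.INTER_CUBIC))
p=pickle.load(open('w10.pkl','rb'))
o=np.array([.566,.376]);th=np.radians(20.35)
R=np.array([[np.cos(th),np.sin(th)],[-np.sin(th),np.cos(th)]])
for n,u,z in [('FL',(196,100),.069),('FR',(416,105),.069),('bedFL',(172,188),.03),('bedFR',(385,188),.03)]:
    print(n,(R@(wray(p,u,z)[:2]-o)).round(4))
E
```

```text
FL [-0.0255  0.0733]
FR [-0.0276 -0.1279]
bedFL [-0.1143  0.1146]
bedFR [-0.1155 -0.1134]
```

View pics/w11c.png

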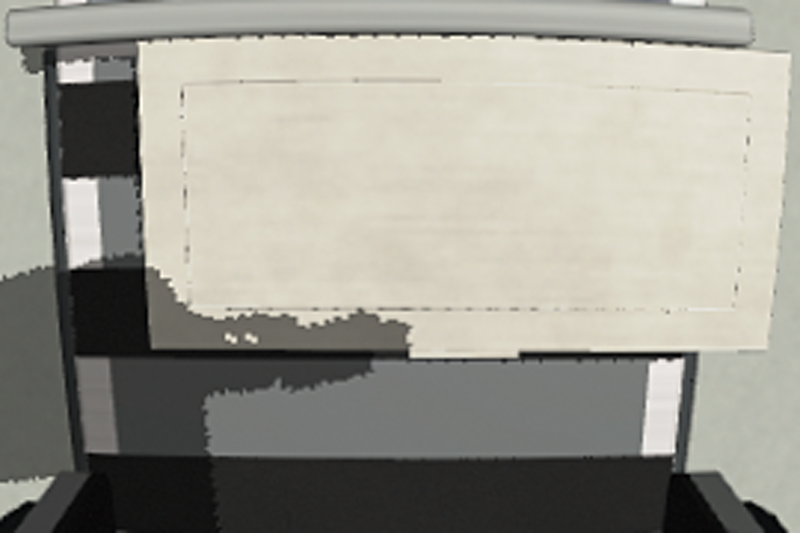

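View pics/w11.png

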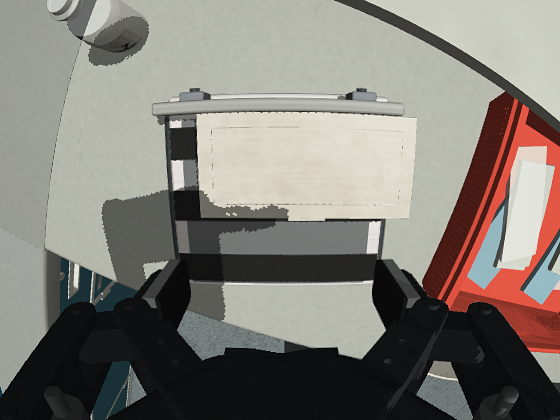

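Call:
{"op": "apply_moves", "data": {"increments": [[[0.05,0,-0.022],0],[[0.05,0,-0.022],0],[[0.05,0,-0.022],0],[[0.05,0,-0.022],0],[[0.05,0,-0.022],0],[[0.05,0,-0.022],0],[[0.05,0,-0.022],0],[[0.05,0,-0.022],0],[[0.05,0,-0.022],0],[[0.05,0,-0.022],0],[[0.05,0,-0.022],0],[[0.05,0,-0.022],0]], "gripper": 0.0}}

```text
t: 18.55
position: [0.5183, -0.2841, 0.2177]
eef_rot: [0.579, -0.579, 0.405, -0.405]
wrist_force: [0.3, -0.2, 0.8]
grip_width: 0.001
```

Call:
{"op": "apply_moves", "data": {"increments": [[[0.042,0,-0.019],0],[[0.042,0,-0.019],0],[[0,0,0],-0.172],[[0,0,0],-0.172],[[0,0,0],-0.172],[[0,0,0],-0.172],[[0,0,0],-0.172],[[0,0,0],-0.172],[[0,0,0],0],[[0,0,0],0]]}}

```text
t: 19.8
position: [0.512, -0.3746, 0.2175]
eef_rot: [-0.704, 0.704, -0.068, 0.068]
wrist_force: [1.0, -0.5, 0.0]
grip_width: 0.003
```

```bash
python3 - <<'E'
from h import *
from cell import arm,eyes,models
p=eyes.get_image('wrist');cv2.imwrite('pics/w12.png',p['pixels']);pickle.dump(p,open('w12.pkl','wb'))
s=arm.sense();plan(s,[.512,-.375,.08]);print(s['joints'],s['grip_width'])
print(wproj(p,[[.512,-.375,.064]]))
E
```

```text
tool axes now
 [[ 0.982  0.     0.191]
 [-0.191 -0.     0.982]
 [ 0.    -1.    -0.   ]] 
pos [ 0.512  -0.3747  0.2174] roll 0 shift after roll (tool) [ 0.      0.1374 -0.0003] R2 [[0.982, 0.0, 0.191], [-0.191, -0.0, 0.982], [0.0, -1.0, -0.0]]
[-7.05065076e-01  5.17574973e-01  1.43239326e+00 -4.44677067e-06
  1.19154846e+00 -5.13014141e-01] -0.002499955967099803
[[279.43381374 195.51728123]]
```

View pics/w12.png

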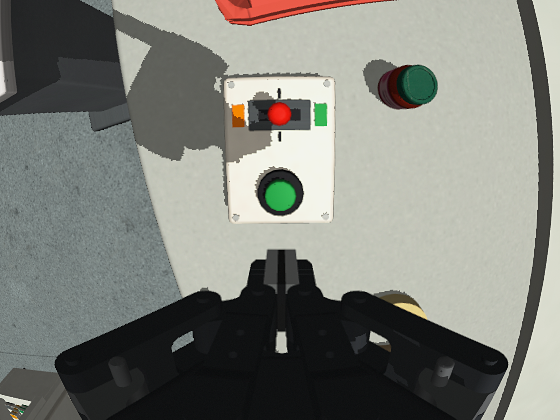

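Call:
{"op": "apply_moves", "data": {"increments": [[[0,0.05,0],0],[[0,0.05,0],0],[[0,0.038,0],0],[[0,0.006,0],0],[[0,0.004,0],0],[[0,0,0],0]]}}

```text
t: 20.6
position: [0.5127, -0.3754, 0.0707]
eef_rot: [-0.704, 0.704, -0.066, 0.067]
wrist_force: [0.1, 0.5, 0.7]
grip_width: 0.002
```

Call:
{"op": "apply_moves", "data": {"increments": [[[0,0.003,0],0],[[0,0.002,0],0],[[0,0,0],0]]}}

```text
t: 20.98
position: [0.5121, -0.3748, 0.0643]
eef_rot: [0.704, -0.704, 0.067, -0.067]
wrist_force: [0.1, -0.3, -0.6]
grip_width: 0.001
```

Call:
{"op": "apply_moves", "data": {"increments": [[[0,0.002,0],0],[[0,0.002,0],0],[[0,0,0],0]]}}

```text
t: 21.35
position: [0.5122, -0.3749, 0.0604]
eef_rot: [-0.704, 0.704, -0.067, 0.067]
wrist_force: [-1.0, 0.1, 4.1]
grip_width: -0.0
```

Call:
{"op": "apply_moves", "data": {"increments": [[[0,0.002,0],0],[[0,0,0],0]]}}

```text
t: 21.6
position: [0.5122, -0.3749, 0.0583]
eef_rot: [-0.704, 0.704, -0.067, 0.067]
wrist_force: [-0.3, 0.6, 4.7]
grip_width: 0.001
```

Call:
{"op": "apply_moves", "data": {"increments": [[[0,0.001,0],0],[[0,0,0],0]]}}

```text
t: 21.85
position: [0.5123, -0.375, 0.058]
eef_rot: [-0.704, 0.704, -0.067, 0.067]
wrist_force: [-2.9, 2.0, 11.0]
grip_width: 0.003
```

Bottomed out at 11 N, past the 5 N spring force. Release.

Call:
{"op": "apply_moves", "data": {"increments": [[[0,0,0],0],[[0,-0.004,0],0],[[0,-0.01,0],0],[[0,-0.04,0],0],[[0,-0.05,0],0],[[0,-0.05,0],0],[[0,0,0],0],[[0,0,0],0]]}}

```text
t: 22.85
position: [0.5117, -0.3745, 0.2106]
eef_rot: [0.704, -0.704, 0.067, -0.066]
wrist_force: [0.2, -0.2, -1.2]
grip_width: 0.003
```

```bash
python3 - <<'E'
from h import *
from cell import arm,eyes,models
p=eyes.get_image('wrist');cv2.imwrite('pics/w13.png',p['pixels'])
t=eyes.get_image('top');cv2.imwrite('pics/t13.png',t['pixels'])
C=cloud(t)
for n in ['kidney_dish','pill_bottle','syringe','case','reset_button_top']:
    r=models.trace(t,n)
    if r: 
        P=C[r[0]['pixels']&(t['depth']>0)];print(n,P.mean(0).round(3),r[0]['conf'])
s=eyes.get_image('side');cv2.imwrite('pics/s13.png',s['pixels'])
r=models.trace(s,'pill_bottle');print('bottle side',r and r[0]['at'])
a=np.hstack([cv2.resize(t['pixels'][165:255,130:230],(400,360)),cv2.resize(p['pixels'][40:250,200:350],(257,360))]);cv2.imwrite('pics/f.png',a)
print(arm.sense()['wrist_force'],arm.sense()['position'])
E
```

```text
kidney_dish [0.433 0.061 0.041] 0.76
pill_bottle [ 0.653 -0.288  0.062] 0.68
syringe [ 0.415 -0.544  0.017] 0.58
case [0.59  0.356 0.069] 0.73
bottle side [349.1, 271.5]
[ 0.23915675 -0.86322638 -0.47131266] [ 0.51210534 -0.37480203  0.21097504]
```

View pics/f.png

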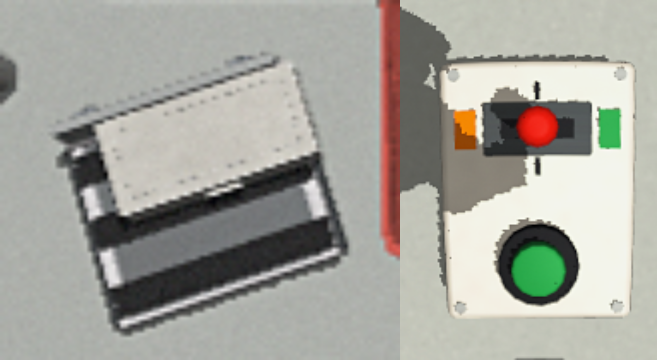

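View pics/s13.png

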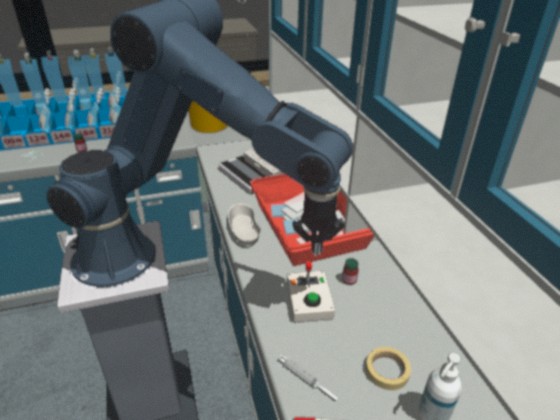

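```bash
python3 -c "
from cell import arm
print(arm.sign_off())"
```

```text
the job is handed in; nothing more can be done
None
```

The job is done and handed in at about 23 s of the 56 s allowed; the hand-in gave no verdict.

- **Feed switch:** I closed the open jaws around the red grip, centred over the pivot, which brought the lever from forward to upright. It never went towards reverse. In the last wrist picture the grip lines up with the black off marks.
- **Case:** I pushed it with the two open fingers held parallel to the rail until it stopped against the rail at about 28 N. A wrist picture from above the rail then showed no gap along its length. The case lies about 27 mm to the right of the bed's middle, so it is inside the 50 mm limit but not centred. I left it there rather than risk moving it again. During the final push the wrist also read about 19 N upward. After I backed off, the case looked flat and its top was at the expected height of 69 mm.
- **Reset button:** I pressed it down with the shut fingers until it bottomed out at 11 N, against a spring of about 5 N. Then I let go and raised the arm clear. Afterwards the button looked up again, but I judged that by eye and did not measure it.
- **Bystanders:** The bottle, syringe and dish look unmoved in the side view. The last top-camera figure for the dish disagreed, shifted about 30 mm in y and too high. I think the arm was in the way, since the side view shows the dish where it was.

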